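Cull the rocking carving blank

ROBOT

A 6-joint arm with a two-finger parallel gripper is mounted at the origin on the work surface. World frame = base frame: x ahead of the robot, y to its left, z up, the work surface at z = 0. Lengths are in m, angles in rad, forces in N, time in s.
With the tool pointing down it reaches from about 0.35 to 0.85 m from the base axis. Payload 8.1 kg.
Tool frame: the origin (TCP) lies on the mounting face of the last link; the fingertips stand 173 mm ahead of it and the grasp point (between the pads) lies 155 mm ahead of it (env.nose_length is the distance from the TCP to the fingertips, in m); z points along the fingers, y is the direction in which the jaws open and shut (so a half turn about z gives the same grasp; the last joint's range is limited). The gripper opens to 85 mm and grips with 20 to 120 N. Pads are 22 mm wide; open, the fingers measure 114 mm over their backs; the gripper's body (76 mm by 85 mm) begins 54 mm behind the grasp point. The pads swing forward as they close: fully open they stand 13 mm farther back than shut.
Start: joints at [-1.252, 0.13, 1.488, -0, 1.523, -0.085], TCP at [0.236, -0.552, 0.405] pointing down, gripper open.
Joint ranges: [-2.96, 2.96], [-0.89, 2.26], [0.02, 2.5], [-1.34, 4.48], [0, 2.73], [-2.66, 2.66]. Speed limits (rad/s): [2.39, 2.39, 2.79, 3.14, 3.14, 3.14].

INTERFACE

Orientations are given as a rotation vector (axis times angle).
In Python, from workcell import get_obs, cams, env gives the robot as it stands.
- The arm moves only by the shell command python3 -m pendant 'ROWS' [FORCE]. ROWS is JSON, one flat list of numbers, 5 for each row, row after row: the shift along the tool's x, y, z in cm, then the turn about the tool's z in rad, then the opening, from 0 (shut) to 1 (fully open). In form: [x, y, z, turn, gripper, x, y, z, turn, gripper, ...]. A call has 1 to 12 rows; each row is the pose to reach, as a shift and turn from the pose commanded when the call began, along the tool's axes at that moment; what a row does not reach only later rows make up. A row lasts 1/12 s, in which the tool goes at most 41.7 mm and 7.16 degrees, less where a joint would pass 70% of its speed; a pose out of reach is approached as far as the arm can. A call with a gripper value outside its range is refused whole. The fingers move at their own pace and stop on an object; FORCE is the grip in N (left out, the last holds). Time passes only in rows, so rows that repeat a pose let the fingers close. It gives the time, the measured TCP pose, the force and the opening at its end, in the units of the state.
- get_obs(): the state, without advancing time (a new reading comes with each control period).
- cams.grab_frame(name): name is "scene" or "top" or "wrist"; returns a dict with "color" (480x640x3 uint8, red, green, blue), "camera_matrix" (3x3 intrinsics, pixels), "xyz" and "rotation" of the camera in the world. Camera axes: x right, y down, z forward; pixel columns grow to the right and rows downward; lengths in m; the calibration is good to about 2 mm. The wrist camera is an equidistant fisheye: a pixel r from the principal point sees the ray r / f radians off the axis. A picture is of the moment at which its call begins. There is no depth.
- env.hand_in(): hands the job in, once; it reports no verdict.
The state is a dict: "time_s": time; "q": joint angles; "dq": joint speeds; "tau": joint torques, N m; "tcp_pos": TCP position; "orientation": TCP orientation; "contact_force": force on the tool from outside, world axes, zero at the start; "ft_torque": the same for the moment, N m; "opening": opening from 0.0 (shut) to 1.0 (fully open).
Only numpy, scipy, OpenCV 4.12 (cv2) and the standard library are available. Lean on these libraries where they do the work, as an engineer would, in place of code of your own. Each camera call takes 0.05 s, during which the arm holds its last target.

TASK

Three wooden carving blanks lie on the flat steel checking plate, and one of them is twisted. Press down on their corners to find the one that rocks, then slide that one, without lifting it, off the far edge of the plate so that it lies flat in the scrap tray. Leave the two flat blanks lying where they are and do not disturb the tools around them.

Things in the scene. Friction and masses are not known exactly. Their poses are not given: they have to be found in the camera images.
- plate: fixed flat ground steel plate, 200 mm (its x, away from the robot) x 660 mm (its y) x 20 mm thick; origin at the centre of its underside on the table, so its top is 20 mm up; turned up to 0.1 rad. Its far edge (+x, 100 mm from the origin) borders the scrap tray.
- tray: fixed plywood scrap tray along the plate's far edge and parallel to it: 170 mm (its x) x 620 mm (its y), floor 6 mm above the table (14 mm below the plate's top), walls 45 mm high and 8 mm thick on the far side and both ends, no wall on the plate's side (1 mm gap to the plate). Empty. Origin at the centre of its underside, axes as the plate's.
- blank_a: panel of pale wood glued up from six staves, 130 mm long (its y) x 90 mm wide (its x) x 18 mm thick, 0.11 to 0.23 kg, lying on the plate, lengthwise along the plate's y within 0.35 rad. Origin at the centre of its underside, z up. One of blank_a, blank_b and blank_c, not told by name or place, is twisted like a propeller, its corners 1.5 mm out of flat; hard to see from above.
- blank_b: as blank_a. The twisted one, left alone, stands on three corners with the fourth 6 mm up (a lean of 0.04 rad). A light press (under 1 N) on that corner, 20 mm in from both edges, brings it down and raises the opposite one: the panel leans the other way (its top face turns by 0.08 rad).
- blank_c: as blank_a. Released, the twisted one rocks back. Pressed at its other corners it stays still, and a flat blank stays still at all four. Any of the three may be the twisted one.
- square: bystander: small try square, about 132 x 45 x 16 mm, lying on the plate near its +y end; origin under its middle.
- sanding_block: bystander: cork sanding block 100 x 50 x 30 mm, lying on the plate near its -y end; origin at the centre of its underside.
- mallet: bystander: round carver's mallet standing on its head, 90 mm across, 228 mm high, left of the tray; origin at the centre of its underside.
- glue: bystander: white bottle 60 mm across, 170 mm high, right of the tray; origin at the centre of its underside.
- tin: bystander: plain tin 80 mm across, 90 mm high, right of the plate; origin at the centre of its underside.
- gouge: bystander: carving gouge about 240 mm long, 30 mm thick, lying on the table left of the plate; origin under its ferrule.
Things that resemble listed ones, but are neither listed nor needed, are in the scene too. What is shaped like the blank_c but purple or red is not meant.

How it is judged:
On the way:
1. the twisted blank is pressed down with the fingers at its raised corner while it lies on the plate, so that it rocks over to its other side (contact force between the fingers and blank_b above 0.5 N and contact force between blank_b and plate above 0.5 N and angle between blank_b's own y axis and vertical above 1.5828 rad and angle between blank_b's own z axis and vertical below 0.08 rad), for 0.1 s.
At the end, for the whole second after the job is handed in: The twisted blank lies at rest in the scrap tray, on its floor (underside under 13 mm above the table, tilted less than 0.09 rad, wholly off the plate); the two flat blanks lie still and flat on the plate within 25 mm of where they started (x of blank_b in the frame of tray between -0.06 and 0.06 m and y of blank_b in the frame of tray between -0.29 and 0.29 m and z of blank_b in the frame of tray below 0.013 m and angle between blank_b's own z axis and vertical below 0.09 rad and linear speed of each of blank_b, blank_a, blank_c below 0.02 m/s and distance of each of blank_a, blank_c from where it was at the start of the episode below 0.025 m and angle between each of blank_a, blank_c's own z axis and vertical below 0.03 rad); the robot touches nothing.
It fails at once if a blank is lifted: its middle more than 35 mm above the plate (height (world z) of any of blank_a, blank_b, blank_c above 0.055 m).
It fails at once if a flat blank is pushed more than 40 mm from its place (distance of any of blank_a, blank_c from where it was at the start of the episode above 0.04 m).
It fails at once if a bystander is moved more than 30 mm (distance of any of square, sanding_block, mallet, glue, tin, gouge from where it was at the start of the episode above 0.03 m).
It also fails if it takes over 72 s, if anything falls off the work surface, if the arm or the gripper's body presses on something with over 40 N, if the wrist force passes 120 N, or if a joint passes its speed limit or range.

## Working session

There is one attempt and no reset: what is moved stays moved. The work goes in short steps, Python scripts to look and compute and a shell command to move; the robot and the scene stay as the last step left them, time stands still between calls to the robot, and variables do not carry over. Pictures are saved under pics/ and viewed, and the job is handed in when it is done.

```bash
mkdir -p pics; ls
python3 - <<'E'
from workcell import get_obs,cams,env
import cv2
print(get_obs()); print(env.nose_length)
for n in ("scene","top","wrist"):
    f=cams.grab_frame(n); cv2.imwrite(f"pics/{n}0.png",f["color"][:,:,::-1]); print(n,f["camera_matrix"],f["xyz"],f["rotation"])
E
```

```text
pics
{'time_s': 0.0, 'q': array([-1.25237687e+00,  1.31164913e-01,  1.48929180e+00,  7.40374536e-06,
        1.52297513e+00, -8.53755886e-02]), 'dq': array([-0.00081784,  0.00129037, -0.00185405,  0.00083252,  0.00045336,
       -0.00020131]), 'tau': array([ 1.91221457e-04, -5.69405258e+01, -5.00553954e+01, -9.58746853e-06,
        1.50064391e-02,  6.43806220e-05]), 'tcp_pos': array([ 0.23571018, -0.55151316,  0.40363501]), 'orientation': array([-3.07598974e+00, -6.29612365e-01,  3.24143587e-04]), 'contact_force': array([-0.16134262,  0.54116463,  0.97515556]), 'ft_torque': array([-7.40617473e-05, -2.03402372e-02,  6.09591408e-02]), 'opening': 1.0019465382583665}
0.1734
scene [[521.02799037   0.         326.80384322]
 [  0.         521.02799037 246.79193291]
 [  0.           0.           1.        ]] [1.3882619  0.42310612 0.84142015] [-1.31255262 -2.0793267   0.99972992]
top [[565.12247505   0.         317.34342241]
 [  0.         565.12247505 240.32051681]
 [  0.           0.           1.        ]] [0.25122153 0.01376969 1.60178624] [-2.12573847  2.18088423 -0.17316111]
wrist [[371.64829954   0.         311.83779038]
 [  0.         371.64829954 239.46453184]
 [  0.           0.           1.        ]] [ 0.29659406 -0.52551393  0.37401416] [ 2.43056073 -1.6060011  -0.21818139]
```

View pics/top0.png

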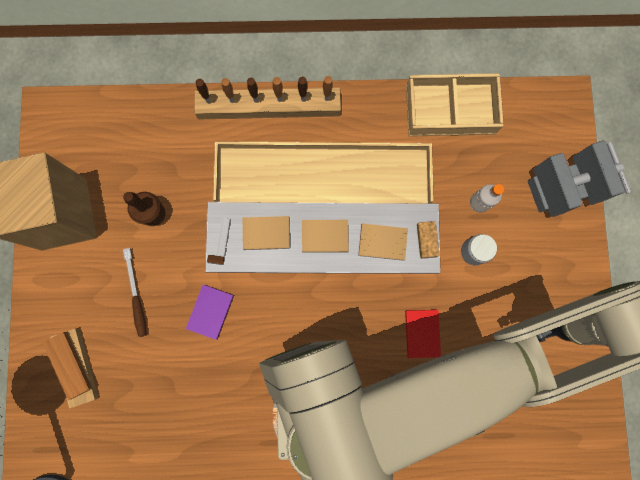

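View pics/scene0.png

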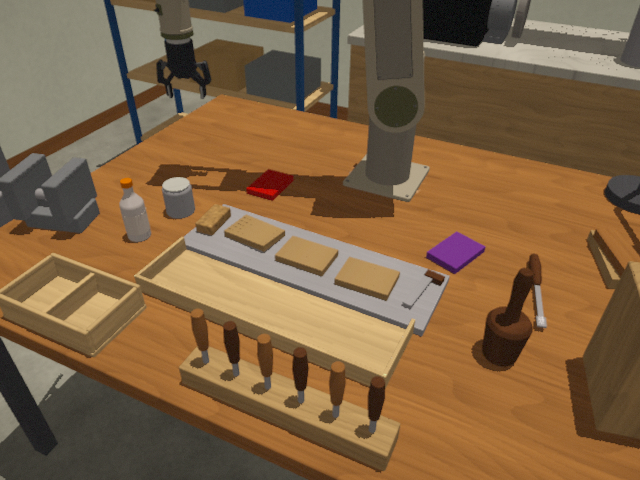

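View pics/wrist0.png

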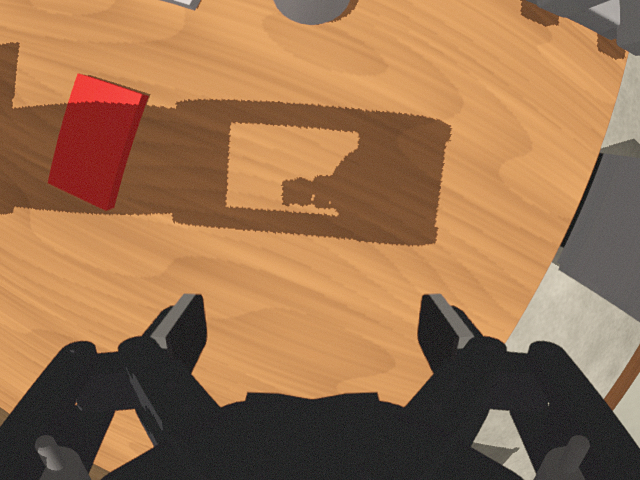

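```bash
cat > h.py <<'E'
import numpy as np,cv2
from scipy.spatial.transform import Rotation as R
def ray(f,u,v,fish=False):
    K=f["camera_matrix"];x=(u-K[0,2])/K[0,0];y=(v-K[1,2])/K[1,1]
    if fish:
        r=np.hypot(x,y); d=np.array([x/r*np.sin(r),y/r*np.sin(r),np.cos(r)]) if r>1e-9 else np.array([0,0,1.])
    else: d=np.array([x,y,1.])
    return np.array(f["xyz"]),R.from_rotvec(f["rotation"]).apply(d)
def hit(f,u,v,z,fish=False):
    o,d=ray(f,u,v,fish); return o+d*(z-o[2])/d[2]
def proj(f,p,fish=False):
    K=f["camera_matrix"];c=R.from_rotvec(f["rotation"]).inv().apply(np.asarray(p)-f["xyz"])
    if fish:
        rr=np.hypot(c[0],c[1]);t=np.arctan2(rr,c[2]);s=t/rr if rr>1e-12 else 0
        return np.array([c[0]*s*K[0,0]+K[0,2],c[1]*s*K[1,1]+K[1,2]])
    return np.array([c[0]/c[2]*K[0,0]+K[0,2],c[1]/c[2]*K[1,1]+K[1,2]])
E
python3 - <<'E'
import cv2,pickle
from workcell import cams
f=cams.grab_frame("top"); pickle.dump(f,open("top.pkl","wb"))
c=f["color"][190:290,195:450,::-1]; cv2.imwrite("pics/topz.png",cv2.resize(c,None,fx=3.1,fy=3.1,interpolation=cv2.INTER_CUBIC))
s=cams.grab_frame("scene"); pickle.dump(s,open("scene.pkl","wb"))
c=s["color"][190:330,180:450,::-1]; cv2.imwrite("pics/scz.png",cv2.resize(c,None,fx=2.9,fy=2.9,interpolation=cv2.INTER_CUBIC))
E
```

```text
(no output)
```

View pics/topz.png

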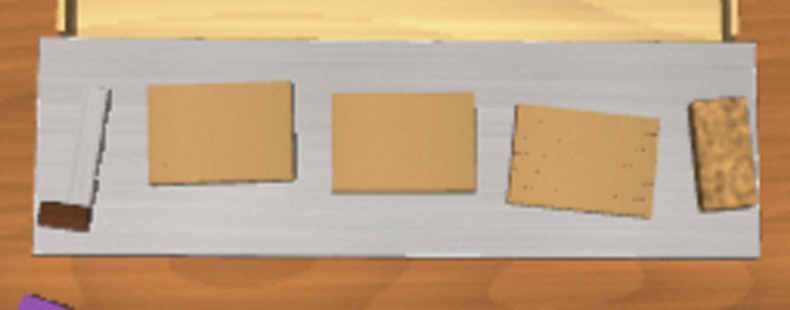

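View pics/scz.png

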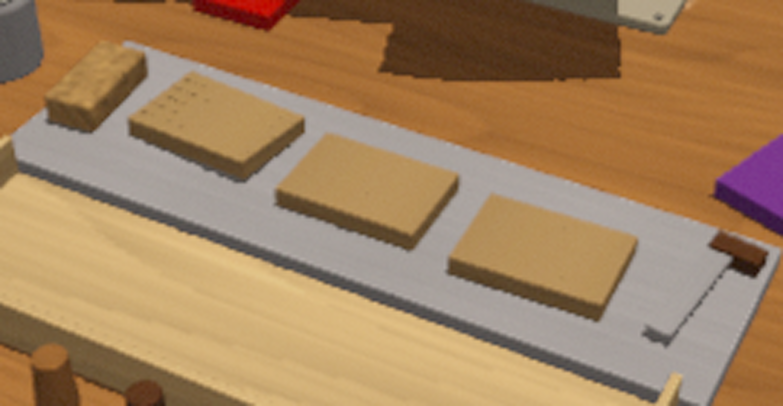

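```bash
cat > meas.py <<'E'
import numpy as np,pickle,cv2
from h import *
f=pickle.load(open("top.pkl","rb"))
s=3.1
P=lambda z,pts:np.array([hit(f,(u+.5)/s-.5+195,(v+.5)/s-.5+190,z)[:2] for u,v in pts])
pl=P(.02,[(40,39),(756,43),(761,257),(33,255)])  # far-left, far-right, near-right, near-left
print("plate",pl.round(4).tolist(),pl.mean(0))
ex=(pl[0]+pl[1]-pl[2]-pl[3]);print("plate yaw",np.arctan2(ex[1],ex[0]), [np.arctan2(-(pl[0]-pl[1])[0],(pl[0]-pl[1])[1])])
for n,p in dict(L=[(148,86),(292,82),(295,179),(150,184)],M=[(332,93),(475,93),(475,192),(332,191)],R=[(517,104),(660,119),(651,217),(507,203)]).items():
    q=P(.038,p); d=(q[0]+q[3]-q[1]-q[2]); print(n,q.round(4).tolist(),q.mean(0).round(4),"yaw",np.arctan2(-d[0],d[1]).round(3),np.linalg.norm(q-np.roll(q,1,0),axis=1).round(3))
q=P(.01,[(66,30),(728,32)])
print(q)
for n,u,v in [("square",75,160),("sand",722,155)]: print(n,P(.03,[(u,v)]))
E
python3 meas.py
```

```text
plate [[0.5988, 0.2955], [0.5795, -0.3642], [0.3814, -0.3573], [0.3999, 0.3015]] [ 0.48988258 -0.03112624]
plate yaw -0.03250211412526819 [np.float64(-0.02934505933699532)]
L [[0.5491, 0.1947], [0.5496, 0.0643], [0.4608, 0.0633], [0.4595, 0.1936]] [0.5048 0.129 ] yaw 0.007 [0.09  0.13  0.089 0.13 ]
M [[0.5386, 0.0283], [0.5355, -0.1015], [0.445, -0.0983], [0.4491, 0.0303]] [ 0.4921 -0.0353] yaw -0.028 [0.09  0.13  0.091 0.129]
R [[0.5245, -0.1392], [0.5075, -0.2685], [0.4184, -0.256], [0.4343, -0.1268]] [ 0.4712 -0.1976] yaw -0.126 [0.091 0.13  0.09  0.13 ]
[[ 0.60895688  0.2733131 ]
 [ 0.59258051 -0.34108804]]
square [[0.48415437 0.26202622]]
sand [[ 0.47430115 -0.32483437]]
```

```bash
cat > go.py <<'E'
# usage: go.py X Y Z [yaw]: tool-frame shift (cm) & turn so that TCP goes to X,Y,Z, tool y at given world angle (mod pi)
import sys,numpy as np
from workcell import get_obs
from scipy.spatial.transform import Rotation as R
o=get_obs(); r=R.from_rotvec(o["orientation"]).as_matrix(); p=o["tcp_pos"]
if len(sys.argv)>3:
    t=np.array([float(a) for a in sys.argv[1:4]]); print("shift cm",(r.T@(t-p)*100).round(2))
if len(sys.argv)>4:
    want=float(sys.argv[4])+np.pi/2; a=np.arctan2(r[1,1],r[0,1]); d=(want-a+np.pi/2)%np.pi-np.pi/2
    print("turn",-d.round(3), "alt",-(d-np.sign(d)*np.pi).round(3))
print("t",round(o["time_s"],2),"tcp",p.round(4),"q",o["q"].round(3),"F",o["contact_force"].round(2),"op",round(o["opening"],3)); print("tool x",r[:,0].round(3),"y",r[:,1].round(3),"z",r[:,2].round(3))
E
python3 go.py 0.49 -0.035 0.33 -0.03
```

```text
shift cm [ 43.68 -37.51   7.45]
turn 0.434 alt -2.708
t 0.25 tcp [ 0.2357 -0.5517  0.4042] q [-1.252  0.131  1.489 -0.     1.523 -0.085] F [-1.08  0.36  0.49] op 1.0
tool x [0.92  0.393 0.   ] y [ 0.393 -0.92  -0.001] z [-0.     0.001 -1.   ]
```

```bash
python3 -m pendant '[4,-3.5,0,0.1,0, 8,-7,0.5,0.2,0, 12,-10,1,0.3,0, 16,-13.5,1.5,0.4,0, 20,-17,2,0.434,0, 24,-20.5,2.5,0.434,0, 27,-24,3,0.434,0, 30,-27.5,3.5,0.434,0, 33,-31,4,0.434,0, 36,-34,4,0.434,0, 38,-38,4,0.434,0, 38,-40,4,0.434,0]'; python3 go.py 0.43 0.129 0.36 -0.03
```

```text
time_s: 1.25
tcp_pos: [0.4211, -0.0899, 0.3668]
orientation: [3.141, -0.048, 0.001]
contact_force: [1.2, -0.3, -0.2]
opening: 0.0
shift cm [  0.23 -21.91   0.68]
turn -0.0 alt 3.141
t 1.25 tcp [ 0.4211 -0.0899  0.3668] q [-0.33  -0.327  1.985  0.     1.483  1.271] F [ 1.22 -0.28 -0.24] op 0.0
tool x [ 1.    -0.03   0.001] y [-0.03 -1.    0.  ] z [ 0.001 -0.    -1.   ]
```

```bash
python3 - <<'E'
import cv2,pickle
from workcell import cams
f=cams.grab_frame("wrist"); pickle.dump(f,open("w1.pkl","wb")); cv2.imwrite("pics/w1.png",f["color"][:,:,::-1])
E
python3 -m pendant '[0,-4,0.5,0,0, 0,-8,1,0,0, 0,-12,1,0,0, 0,-16,1,0,0, 0,-20,1,0,0, 0,-21,1,0,0, 0,-21,1,0,0, 0,-21,1,0,0]'
python3 - <<'E'
import cv2,pickle
from workcell import cams
f=cams.grab_frame("wrist"); pickle.dump(f,open("w2.pkl","wb")); cv2.imwrite("pics/w2.png",f["color"][:,:,::-1])
E
```

```text
time_s: 1.97
tcp_pos: [0.427, 0.1182, 0.3567]
orientation: [3.141, -0.044, -0.001]
contact_force: [-0.1, -0.3, -1.0]
opening: 0.005
```

View pics/w1.png

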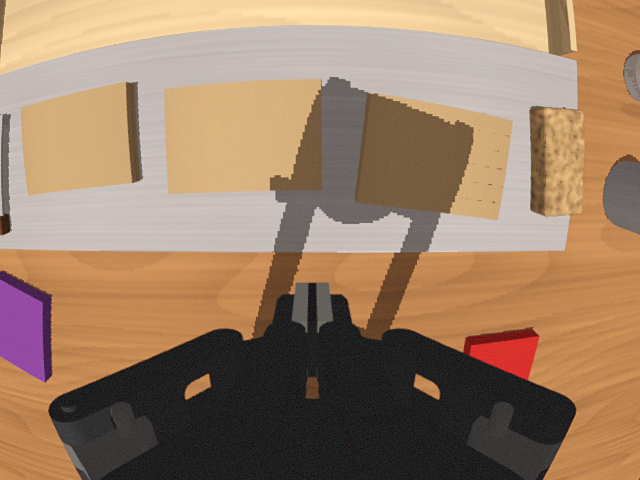

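View pics/w2.png

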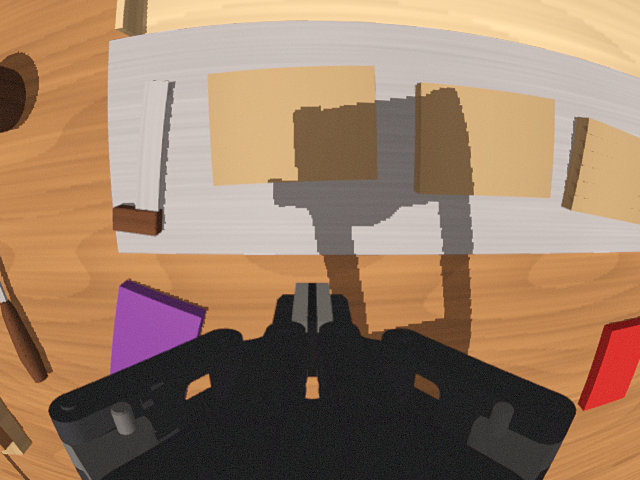

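```bash
python3 - <<'E'
import cv2,pickle
a=pickle.load(open("w1.pkl","rb"))["color"][60:240,0:530,::-1]
b=pickle.load(open("w2.pkl","rb"))["color"][50:240,190:640,::-1]
import numpy as np
a=cv2.resize(a,(790,290),interpolation=cv2.INTER_CUBIC); b=cv2.resize(b,(700,295),interpolation=cv2.INTER_CUBIC)
b=cv2.copyMakeBorder(b,0,0,0,90,cv2.BORDER_CONSTANT)
cv2.imwrite("pics/wz.png",np.vstack([a,b]))
E
python3 go.py 0.4795 0.174 0.2434
```

```text
shift cm [ 5.07 -5.82 11.33]
t 2.02 tcp [0.4271 0.1174 0.3567] q [ 1.530e-01 -2.820e-01  1.967e+00 -1.000e-03  1.457e+00  1.753e+00] F [ 0.6  -0.02  0.56] op -0.0
tool x [ 1.   -0.03 -0.  ] y [-0.03  -1.     0.001] z [-0.    -0.001 -1.   ]
```

View pics/wz.png

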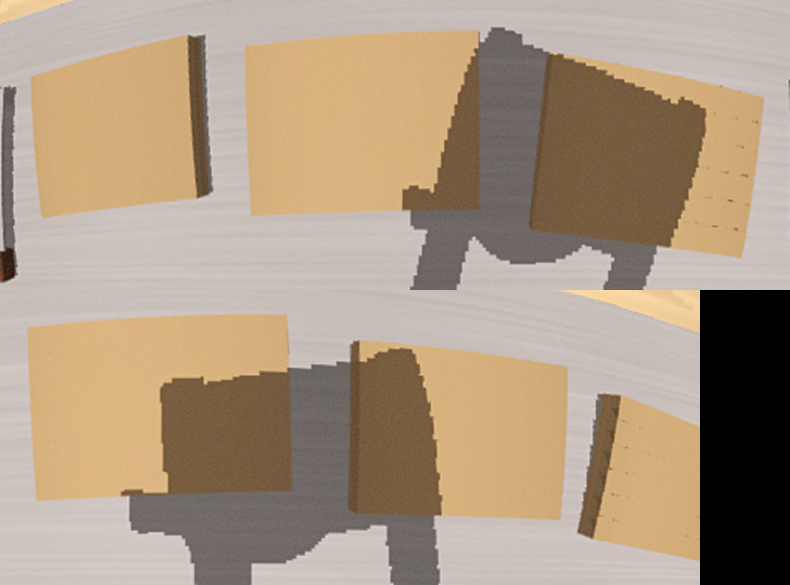

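```bash
python3 go.py 0.4521 -0.1498 0.2434 -0.126; python3 go.py 0.5017 -0.1561 0.2434
```

```text
shift cm [ 3.29 26.63 11.35]
turn 0.096 alt -3.045
t 2.02 tcp [0.4271 0.1174 0.3567] q [ 1.530e-01 -2.820e-01  1.967e+00 -1.000e-03  1.457e+00  1.753e+00] F [ 0.6  -0.02  0.56] op -0.0
tool x [ 1.   -0.03 -0.  ] y [-0.03  -1.     0.001] z [-0.    -0.001 -1.   ]
shift cm [ 8.27 27.11 11.35]
t 2.02 tcp [0.4271 0.1174 0.3567] q [ 1.530e-01 -2.820e-01  1.967e+00 -1.000e-03  1.457e+00  1.753e+00] F [ 0.6  -0.02  0.56] op -0.0
tool x [ 1.   -0.03 -0.  ] y [-0.03  -1.     0.001] z [-0.    -0.001 -1.   ]
```

```bash
python3 -m pendant '[0.5,4,1,0.05,0, 1,8,2,0.096,0, 1.5,12,4,0.096,0, 2,16,6,0.096,0, 2.5,20,8,0.096,0, 3,23.5,10,0.096,0, 3.3,26,11,0.096,0, 3.3,26.63,12,0.096,0, 3.3,26.63,12.3,0.096,0, 3.3,26.63,12.3,0.096,0, 3.3,26.63,12.3,0.096,0]'; python3 go.py 0.4521 -0.1498 0.2314 -0.126
python3 - <<'E'
import cv2,pickle
from workcell import cams
for n in ("wrist","scene"):
    f=cams.grab_frame(n); pickle.dump(f,open(n+"3.pkl","wb")); cv2.imwrite(f"pics/{n}3.png",f["color"][:,:,::-1])
E
```

```text
time_s: 2.93
tcp_pos: [0.4518, -0.1491, 0.2342]
orientation: [-3.135, 0.199, 0.0]
contact_force: [0.6, -0.8, -0.1]
opening: -0.002
shift cm [0.04 0.07 0.28]
turn -0.001 alt 3.141
t 2.93 tcp [ 0.4518 -0.1491  0.2342] q [-0.427 -0.051  1.999  0.     1.194  1.271] F [ 0.61 -0.81 -0.07] op -0.002
tool x [ 0.992 -0.127 -0.   ] y [-0.127 -0.992 -0.   ] z [-0.  0. -1.]
```

View pics/wrist3.png

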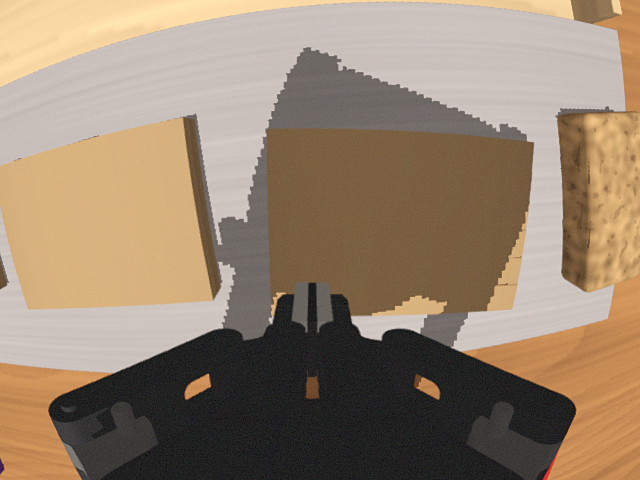

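View pics/scene3.png

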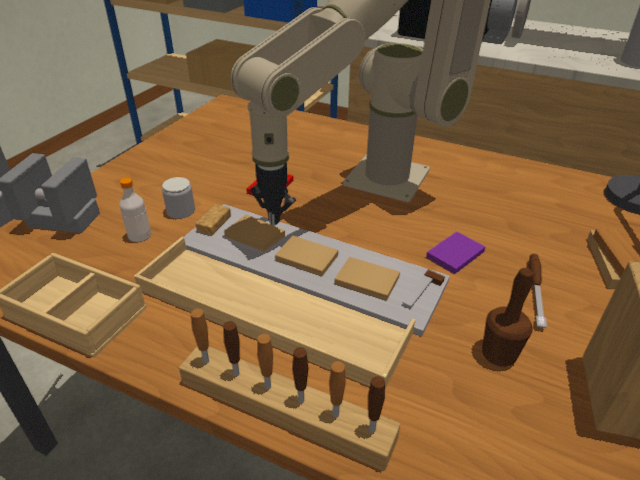

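```bash
python3 -m pendant '[0,0,1,0,0, 0,0,1.6,0,0, 0,0,2,0,0, 0,0,2.1,0,0, 0,0,2.2,0,0, 0,0,2.3,0,0, 0,0,2.3,0,0]'; python3 go.py
python3 - <<'E'
import cv2,pickle
from workcell import cams,get_obs
for i in range(2):
    f=cams.grab_frame("wrist"); print(get_obs()["contact_force"].round(2),get_obs()["tcp_pos"])
pickle.dump(f,open("wrist4.pkl","wb")); cv2.imwrite(f"pics/wrist4.png",f["color"][:,:,::-1])
E
```

```text
time_s: 3.62
tcp_pos: [0.4525, -0.1485, 0.212]
orientation: [-3.134, 0.197, 0.0]
contact_force: [-5.4, 6.4, 16.9]
opening: 0.0
t 3.62 tcp [ 0.4525 -0.1485  0.212 ] q [-4.250e-01 -1.500e-02  2.010e+00  1.000e-03  1.148e+00  1.271e+00] F [-5.43  6.42 16.91] op 0.0
tool x [ 0.992 -0.125 -0.   ] y [-0.125 -0.992 -0.001] z [ 0.     0.001 -1.   ]
[-4.98  7.26 15.07] [ 0.45245636 -0.14848897  0.2120396 ]
[-5.45  7.31 15.88] [ 0.45244152 -0.14848481  0.2120449 ]
```

View pics/wrist4.png

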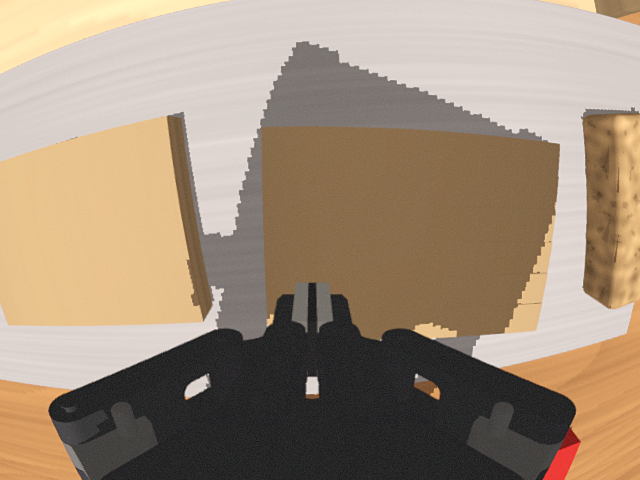

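Run:
```python
import pickle
from h import *
a=pickle.load(open("wrist3.pkl","rb"));b=pickle.load(open("wrist4.pkl","rb"))
for n,u,v in [("FL",266,129),("FR",533,142),("Mcorner",184,116)]:
  for z in (.036,.039,.042,.045):
    p=hit(a,u,v,z,True); print(n,z,p.round(4),"pred",proj(b,p,True).round(1))
```

```text
FL 0.036 [ 0.5255 -0.1377  0.036 ] pred [261.4 128.8]
FL 0.039 [ 0.5253 -0.138   0.039 ] pred [261.3 128.8]
FL 0.042 [ 0.5252 -0.1384  0.042 ] pred [261.2 128.8]
FL 0.045 [ 0.525  -0.1387  0.045 ] pred [261.1 128.8]
FR 0.036 [ 0.5083 -0.2692  0.036 ] pred [559.5 145.6]
FR 0.039 [ 0.5085 -0.2672  0.039 ] pred [560.1 145.7]
FR 0.042 [ 0.5087 -0.2652  0.042 ] pred [560.6 145.8]
FR 0.045 [ 0.5088 -0.2632  0.045 ] pred [561.2 145.9]
Mcorner 0.036 [ 0.5383 -0.1003  0.036 ] pred [168.5 114.4]
Mcorner 0.039 [ 0.5379 -0.1013  0.039 ] pred [168.1 114.4]
Mcorner 0.042 [ 0.5375 -0.1024  0.042 ] pred [167.8 114.4]
Mcorner 0.045 [ 0.5372 -0.1034  0.045 ] pred [167.4 114.3]
```

```bash
python3 -m pendant '[0,0,-1.5,0,0, 1.5,0,-2,0,0, 5,0,-2,0,0, 5,0,-2,0,0, 5,0,-2,0,0, 5,0,-2,0,0]'
cat > w.py <<'E'
import cv2,pickle,sys
from workcell import cams,get_obs
f=cams.grab_frame("wrist"); n=sys.argv[1]
pickle.dump(f,open(n+".pkl","wb")); cv2.imwrite(f"pics/{n}.png",f["color"][:,:,::-1])
E
python3 w.py w5; python3 go.py
python3 -m pendant '[0,0,0.6,0,0, 0,0,1.1,0,0, 0,0,1.4,0,0, 0,0,1.6,0,0, 0,0,1.7,0,0, 0,0,1.8,0,0, 0,0,1.8,0,0]'; python3 w.py w6; python3 go.py
```

```text
time_s: 4.22
tcp_pos: [0.5012, -0.1552, 0.2301]
orientation: [-3.135, 0.197, 0.003]
contact_force: [-0.8, 0.3, 0.4]
opening: -0.0
t 4.27 tcp [ 0.501  -0.1552  0.2303] q [-0.398  0.087  1.867 -0.     1.189  1.299] F [-0.1  -0.77 -0.59] op 0.003
tool x [ 0.992 -0.126 -0.001] y [-0.126 -0.992 -0.   ] z [-0.001  0.    -1.   ]
time_s: 4.85
tcp_pos: [0.5016, -0.1554, 0.2128]
orientation: [-3.135, 0.198, 0.0]
contact_force: [-0.9, -0.3, 0.9]
opening: 0.002
t 4.9 tcp [ 0.5017 -0.1555  0.2129] q [-0.398  0.113  1.875 -0.     1.154  1.299] F [-0.85  1.07 -0.12] op 0.0
tool x [ 0.992 -0.126  0.   ] y [-0.126 -0.992  0.   ] z [ 0. -0. -1.]
```

View pics/w5.png

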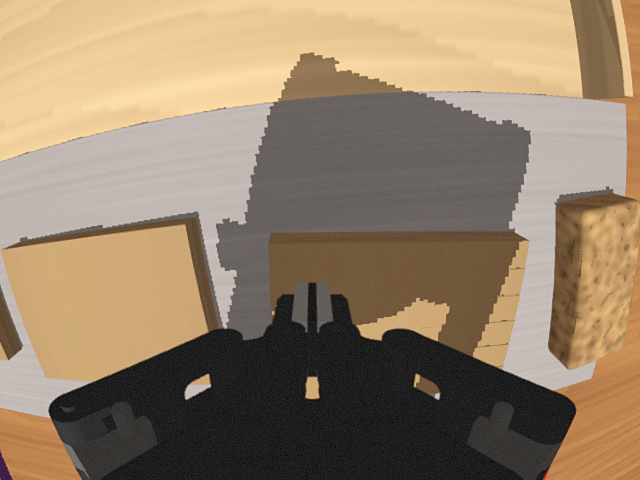

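View pics/w6.png

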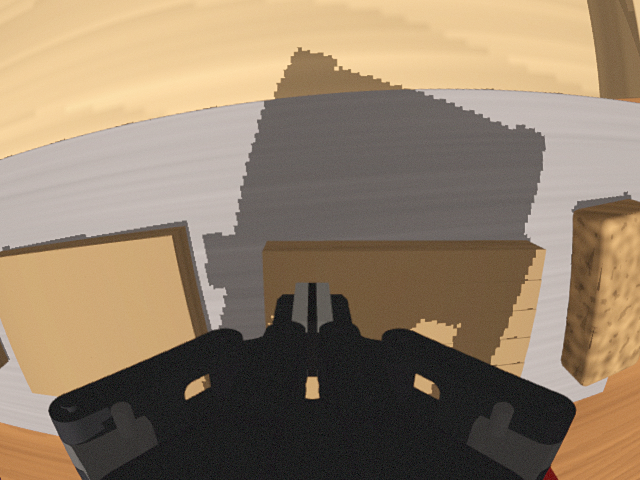

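```bash
python3 -m pendant '[0,0,0.1,0,0, 0,0,0.15,0,0, 0,0,0.15,0,0, 0,0,0.15,0,0]'; python3 w.py w7; python3 go.py
python3 - <<'E'
import pickle,numpy as np
from h import *
a=pickle.load(open("w5.pkl","rb"))
b=pickle.load(open("w6.pkl","rb"));c=pickle.load(open("w7.pkl","rb"))
for n,u,v in [("FL",270,233),("FR",528,241)]:
  for z in (.036,.040,.045):
    p=hit(a,u,v,z,True); print(n,z,p.round(4),"pred",proj(b,p,True).round(1),proj(c,p,True).round(1))
ims=[cv2.resize(x["color"][200:400,230:600,::-1],None,fx=2,fy=1.4,interpolation=cv2.INTER_CUBIC) for x in (b,c)]
cv2.imwrite("pics/w67.png",np.vstack(ims))
E
```

```text
time_s: 5.23
tcp_pos: [0.502, -0.1555, 0.212]
orientation: [3.135, -0.198, 0.001]
contact_force: [-1.4, 1.4, 5.3]
opening: 0.0
t 5.28 tcp [ 0.502  -0.1554  0.212 ] q [-0.398  0.115  1.875  0.     1.151  1.299] F [0.01 1.83 5.05] op -0.002
tool x [ 0.992 -0.126  0.001] y [-0.126 -0.992  0.   ] z [ 0.001 -0.    -1.   ]
FL 0.036 [ 0.5276 -0.1391  0.036 ] pred [264.8 245.1] [264.6 246.9]
FL 0.04 [ 0.5285 -0.1397  0.04  ] pred [264.7 245.4] [264.4 247.3]
FL 0.045 [ 0.5297 -0.1404  0.045 ] pred [264.5 245.8] [264.3 247.7]
FR 0.036 [ 0.5071 -0.2688  0.036 ] pred [545.2 252. ] [545.7 253.6]
FR 0.04 [ 0.5086 -0.2662  0.04  ] pred [545.6 252.3] [546.2 253.9]
FR 0.045 [ 0.5104 -0.263   0.045 ] pred [546.2 252.7] [546.8 254.4]
```

View pics/w67.png

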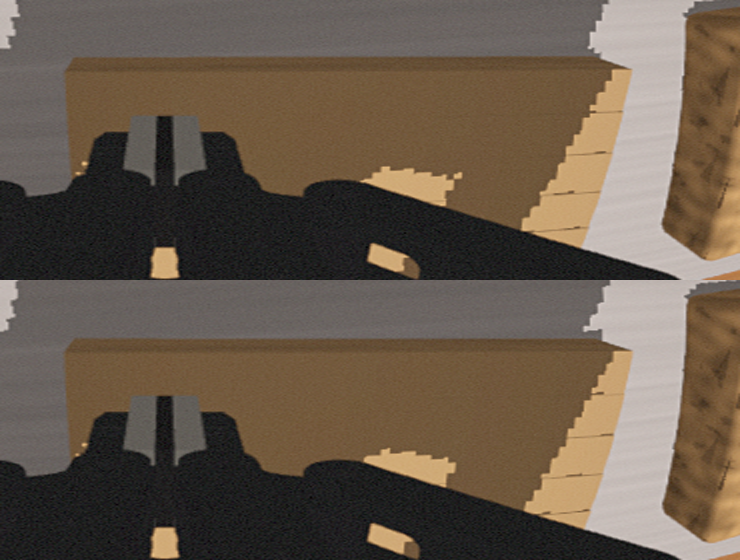

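Run:
```python
import pickle,numpy as np
from h import *
# synthesize w5 warped to w7 viewpoint assuming plane z=.038 ; flicker compare
a=pickle.load(open("w5.pkl","rb"));c=pickle.load(open("w7.pkl","rb"))
h,w=480,640
mx=np.zeros((h,w),np.float32);my=mx.copy()
K=c["camera_matrix"];uu,vv=np.meshgrid(np.arange(w),np.arange(h))
x=(uu-K[0,2])/K[0,0];y=(vv-K[1,2])/K[1,1];r=np.hypot(x,y)+1e-9
d=np.stack([x/r*np.sin(r),y/r*np.sin(r),np.cos(r)],-1)@R.from_rotvec(c["rotation"]).as_matrix().T
P=c["xyz"]+d*((.038-c["xyz"][2])/d[...,2:])
q=(P-a["xyz"])@R.from_rotvec(a["rotation"]).as_matrix()
rr=np.hypot(q[...,0],q[...,1]);t=np.arctan2(rr,q[...,2])/rr
K=a["camera_matrix"]
wa=cv2.remap(a["color"],(q[...,0]*t*K[0,0]+K[0,2]).astype(np.float32),(q[...,1]*t*K[1,1]+K[1,2]).astype(np.float32),cv2.INTER_CUBIC)
ims=[cv2.resize(i[220:400,230:600,::-1],None,fx=2.1,fy=1.6,interpolation=cv2.INTER_CUBIC) for i in (wa,c["color"])]
cv2.imwrite("pics/w57.png",np.vstack(ims))
```

```text
(no output)
```

View pics/w57.png

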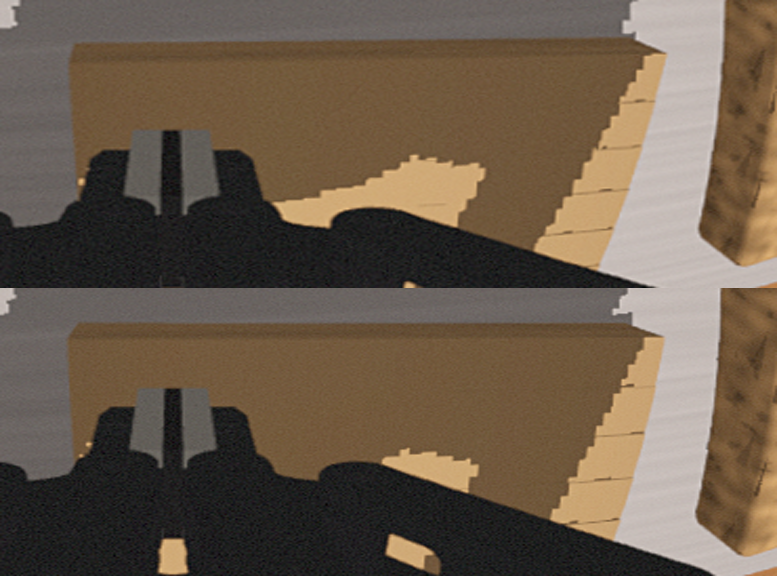

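```bash
python3 - <<'E'
import cv2,pickle
from workcell import cams
f=cams.grab_frame("scene"); pickle.dump(f,open("s7.pkl","wb"))
E
python3 -m pendant '[0,0,-0.4,0,0, 0,0,-0.8,0,0, 0,0,-0.8,0,0,0,0,-0.8,0,0,0,0,-0.8,0,0]'; python3 w.py w8
python3 - <<'E'
import cv2,pickle
import numpy as np
from workcell import cams
f=cams.grab_frame("scene"); pickle.dump(f,open("s8.pkl","wb"))
a=pickle.load(open("s7.pkl","rb")); 
z=lambda i:cv2.resize(i[205:265,190:320,::-1],None,fx=5,fy=4.9,interpolation=cv2.INTER_CUBIC)
cv2.imwrite("pics/s78.png",np.vstack([z(a["color"]),z(f["color"])]))
E
```

```text
time_s: 5.75
tcp_pos: [0.5016, -0.1554, 0.2193]
orientation: [-3.135, 0.198, 0.0]
contact_force: [-0.3, 0.5, 0.2]
opening: -0.001
```

View pics/s78.png

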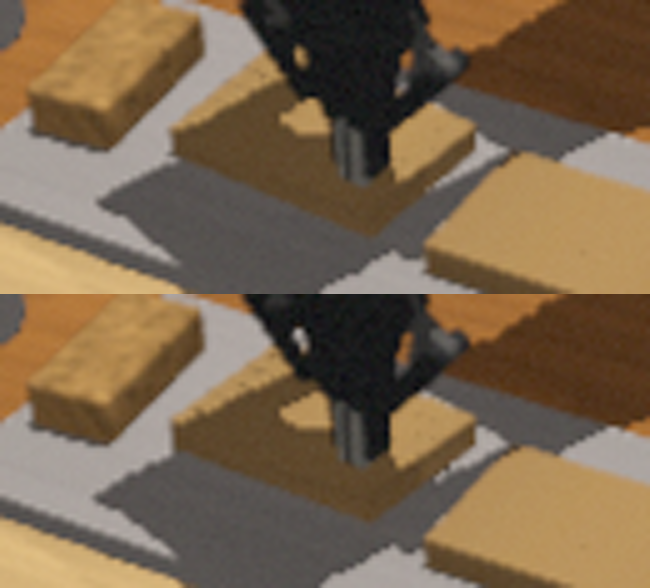

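View pics/w8.png

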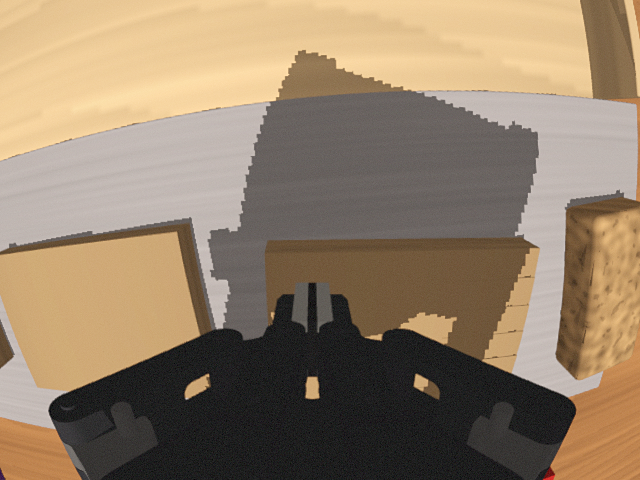

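Run:
```python
import pickle,numpy as np
from h import *
a,b,c=[pickle.load(open(n,"rb"))["color"][:,:,::-1] for n in ("scene.pkl","s7.pkl","s8.pkl")]
print(R.from_rotvec(pickle.load(open("scene.pkl","rb"))["rotation"]).as_matrix().round(2)[2])
# predicted projections of FL bottom/top corner for raise 0 vs 6mm
s=pickle.load(open("scene.pkl","rb"))
for z in (.020,.026,.038,.044): print(z,proj(s,[.5255,-.138,z]).round(1))
z=lambda i:cv2.resize(i[235:260,245:305],None,fx=12,fy=7.8,interpolation=cv2.INTER_NEAREST)
cv2.imwrite("pics/sc3.png",np.vstack([z(b),z(c),z(a)]))
```

```text
[ 0.02 -0.79 -0.62]
0.02 [264.5 253.4]
0.026 [264.3 251.5]
0.038 [264.1 247.7]
0.044 [263.9 245.8]
```

View pics/sc3.png

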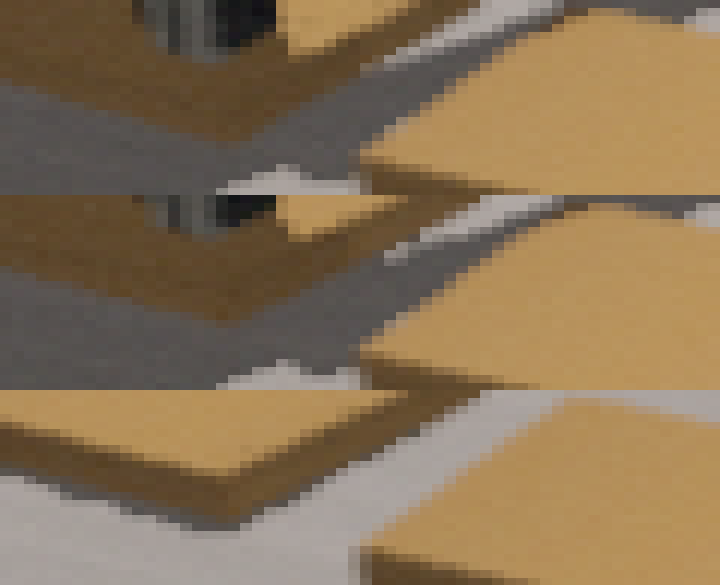

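```bash
python3 go.py 0.3995 -0.1885 0.20 -0.126
```

```text
shift cm [-9.7   4.57  1.91]
turn -0.0 alt 3.141
t 5.85 tcp [ 0.5015 -0.1554  0.2191] q [-0.398  0.104  1.872 -0.     1.166  1.299] F [-0.22  0.42  0.15] op -0.002
tool x [ 0.992 -0.126 -0.   ] y [-0.126 -0.992 -0.   ] z [-0.  0. -1.]
```

```bash
python3 -m pendant '[0,0,-3,0,0, -3,1.5,-4,0,0.5, -6.5,3,-4,0,1, -9.7,4.5,-4,0,1, -9.7,4.5,-4,0,1, -9.7,4.5,-2,0,1, -9.7,4.5,0.5,0,1, -9.7,4.5,1.5,0,1, -9.7,4.5,1.5,0,1, -9.7,4.5,1.5,0,1]'; python3 w.py w9;  python3 go.py 0.3995 -0.1885 0.1824 -0.126
```

```text
time_s: 6.68
tcp_pos: [0.3996, -0.1876, 0.204]
orientation: [-3.134, 0.198, 0.003]
contact_force: [0.3, -0.0, 0.1]
opening: 1.005
shift cm [-0.06  0.07  2.25]
turn 0.0 alt -3.142
t 6.73 tcp [ 0.4001 -0.1879  0.2049] q [-0.555 -0.1    2.106  0.     1.136  1.142] F [ 0.62 -0.53  0.3 ] op 1.001
tool x [ 0.992 -0.126 -0.   ] y [-0.126 -0.992 -0.   ] z [-0.  0. -1.]
```

View pics/w9.png

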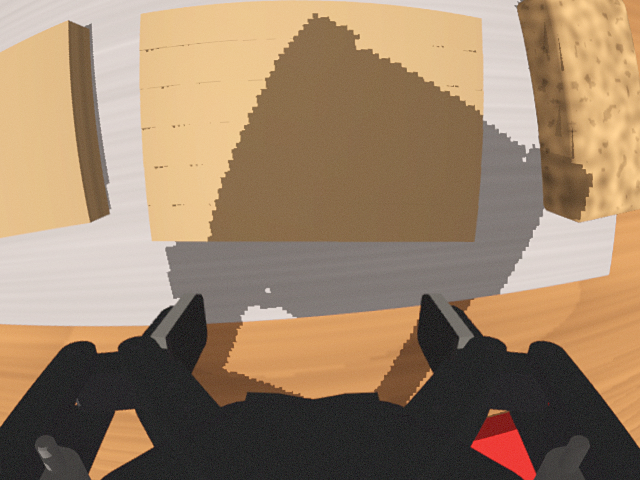

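```bash
python3 -m pendant '[0,0,1,0,1, 0,0,1.6,0,1, 0,0,2,0,1, 0,0,2.2,0,1, 0,0,2.2,0,1,0,0,2.2,0,1]';  python3 -m pendant '[0,0,0.1,0,1, 0,0,0.1,0,1,0,0,0.1,0,1]';  python3 -m pendant '[0,0,0.1,0,1,0,0,0.1,0,1,0,0,0.1,0,1]'
```

```text
time_s: 7.23
tcp_pos: [0.3998, -0.1878, 0.1823]
orientation: [-3.135, 0.198, 0.001]
contact_force: [0.9, -0.1, 0.6]
opening: 1.0
time_s: 7.48
tcp_pos: [0.3999, -0.1879, 0.1815]
orientation: [3.135, -0.198, 0.0]
contact_force: [0.2, -0.2, 0.1]
opening: 1.001
time_s: 7.73
tcp_pos: [0.3997, -0.1879, 0.1803]
orientation: [-3.135, 0.198, 0.0]
contact_force: [0.1, -0.1, 0.8]
opening: 1.005
```

```bash
python3 -m pendant '[0,0,0.1,0,1, 0,0,0.1,0,1]';  python3 -m pendant '[0,0,0.1,0,1, 0,0,0.1,0,1]'
```

```text
time_s: 7.9
tcp_pos: [0.3999, -0.1879, 0.1802]
orientation: [-3.135, 0.198, 0.001]
contact_force: [-5.9, 3.4, 12.3]
opening: 1.001
time_s: 8.07
tcp_pos: [0.4, -0.188, 0.1801]
orientation: [-3.135, 0.198, 0.001]
contact_force: [-11.7, 5.6, 26.1]
opening: 0.994
```

```bash
python3 -m pendant '[0,0,-0.45,0,1, 0.6,0,-0.45,0,1, 1.2,-0.1,-0.45,0,1, 1.8,-0.2,-0.45,0,1, 2.5,-0.25,-0.45,-0.01,1, 3.3,-0.3,-0.45,-0.02,1, 4.2,-0.4,-0.45,-0.03,1, 5.1,-0.5,-0.45,-0.04,1, 6,-0.6,-0.45,-0.05,1, 7,-0.7,-0.45,-0.06,1, 7.5,-0.75,-0.45,-0.07,1, 7.5,-0.75,-0.45,-0.07,1]'; python3 w.py w10; python3 go.py
```

```text
time_s: 9.07
tcp_pos: [0.4764, -0.1899, 0.183]
orientation: [3.14, -0.086, 0.002]
contact_force: [-0.4, -0.8, -0.5]
opening: 0.999
t 9.12 tcp [ 0.4758 -0.1898  0.1828] q [-0.48   0.128  1.922  0.     1.091  1.146] F [ 0.87 -0.41  0.07] op 1.0
tool x [ 0.998 -0.055  0.   ] y [-0.055 -0.998  0.   ] z [ 0. -0. -1.]
```

View pics/w10.png

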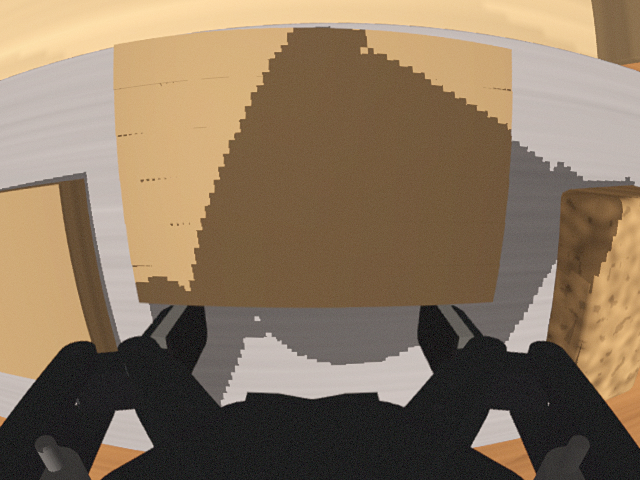

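```bash
python3 -m pendant '[1,0,0,-0.01,1, 2.1,-0.05,0,-0.02,1, 3.2,-0.1,0,-0.025,1, 4.3,-0.1,0,-0.025,1, 5.4,-0.15,0,-0.025,1, 6.5,-0.15,0,-0.025,1, 7.6,-0.2,0,-0.025,1, 8.7,-0.2,0,-0.025,1, 9.8,-0.25,0,-0.025,1, 10.9,-0.3,0,-0.025,1, 12,-0.3,0,-0.025,1, 12,-0.3,0,-0.025,1]'; python3 w.py w11; python3 go.py
```

```text
time_s: 10.12
tcp_pos: [0.5961, -0.1936, 0.1831]
orientation: [3.141, -0.049, 0.002]
contact_force: [0.1, -0.3, 0.9]
opening: 0.998
t 10.17 tcp [ 0.5954 -0.1936  0.1828] q [-0.396  0.403  1.591  0.     1.147  1.205] F [-0.4   0.81  0.57] op 0.999
tool x [ 1.    -0.031  0.   ] y [-0.031 -1.     0.   ] z [ 0. -0. -1.]
```

View pics/w11.png

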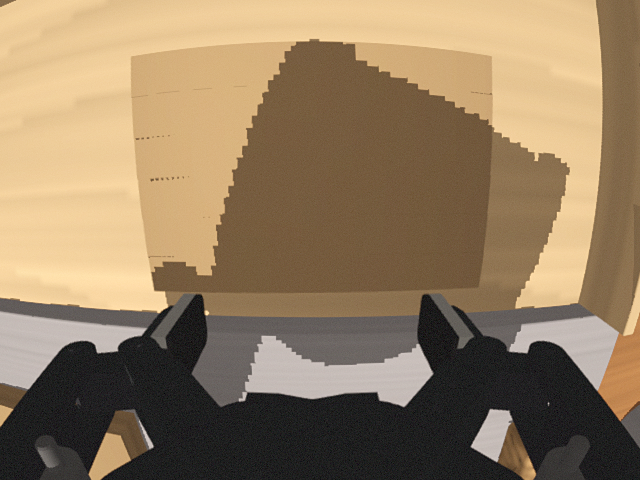

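Run:
```python
import pickle
from h import *
f=pickle.load(open("w11.pkl","rb"))
q=np.array([hit(f,u,v,.024,True)[:2] for u,v in [(131,57),(491,56),(479,288),(152,291)]])
print(q.round(4).tolist(),np.linalg.norm(q-np.roll(q,1,0),axis=1).round(4))
c=q.mean(0);a=-.031;d=c-[.4899,-.0311];print("plate frame",d@[np.cos(a),np.sin(a)],d@[-np.sin(a),np.cos(a)],"tray x",d@[np.cos(a),np.sin(a)]-.186)
e=np.array([hit(f,u,v,.02,True)[:2] for u,v in [(312,317),(270,317)]]);print(e)
```

```text
[[0.6998, -0.1296], [0.6958, -0.2635], [0.6047, -0.2617], [0.6077, -0.1294]] [0.0921 0.134  0.0911 0.1323]
plate frame 0.167136443501006 -0.15985764168561323 tray x -0.01886355649899399
[[ 0.59398539 -0.19365956]
 [ 0.59437582 -0.17676242]]
```

```bash
python3 -m pendant '[-0.5,0,0,0,1, -0.8,0,-2,0,1, -1,0,-5,0,1, -2,0,-9,0,1, -4,0,-12,0,1, -7,0,-14,0,1, -11,0,-16,0,1, -15,0,-16,0,1, -17,0,-16,0,1, -17,0,-16,0,1, -17,0,-16,0,1]'; python3 w.py w12
python3 - <<'E'
import cv2,pickle,numpy as np
from workcell import cams
f=cams.grab_frame("scene"); cv2.imwrite("pics/s12.png",cv2.resize(f["color"][150:370,120:460,::-1],None,fx=2.3,fy=2.3,interpolation=cv2.INTER_CUBIC))
f=cams.grab_frame("top"); pickle.dump(f,open("top12.pkl","wb")); cv2.imwrite("pics/t12.png",cv2.resize(f["color"][130:290,195:450,::-1],None,fx=3.1,fy=3.1,interpolation=cv2.INTER_CUBIC))
E
```

```text
time_s: 11.08
tcp_pos: [0.4237, -0.1882, 0.3428]
orientation: [3.141, -0.051, 0.001]
contact_force: [0.7, 0.6, -0.2]
opening: 1.0
```

View pics/s12.png

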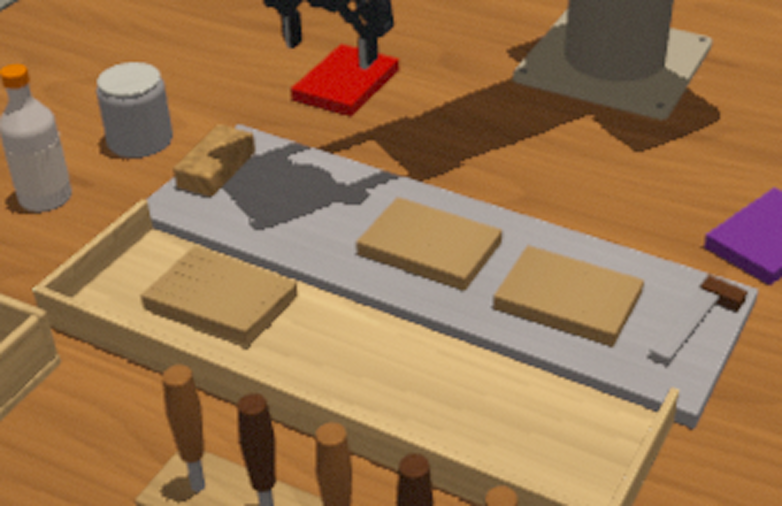

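View pics/t12.png

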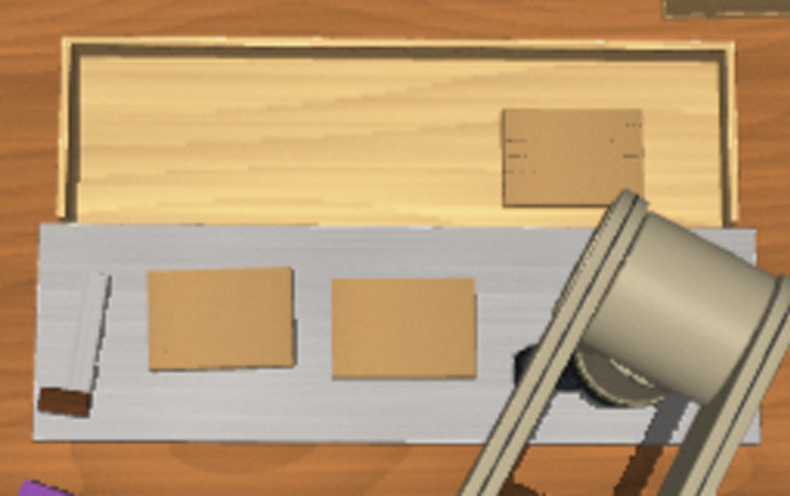

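View pics/w12.png

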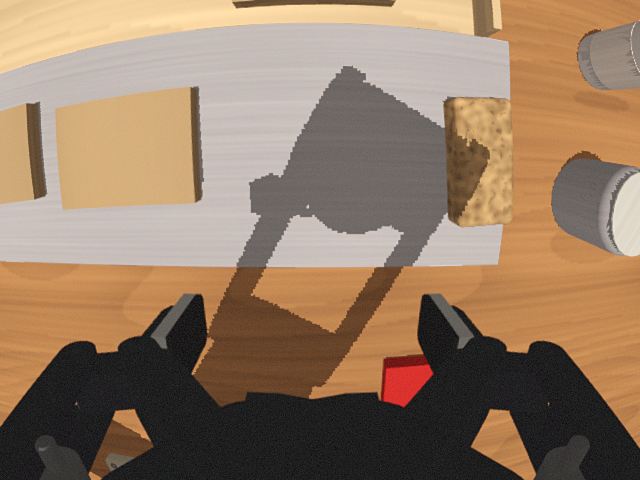

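Run:
```python
import pickle
from h import *
f=pickle.load(open("top12.pkl","rb"));s=3.1
P=lambda z,pts:np.array([hit(f,(u+.5)/s-.5+195,(v+.5)/s-.5+130,z)[:2] for u,v in pts])
q=P(.026,[(502,109),(643,109),(643,207),(503,206)]);c=q.mean(0);a=-.031;d=c-[.4899,-.0311]
print(c,"tray x,y",d@[np.cos(a),np.sin(a)]-.186,d@[-np.sin(a),np.cos(a)])
from workcell import env
env.hand_in()
```

```text
[ 0.64957809 -0.19675866] tray x,y -0.02126403636820781 -0.16062983570863953
the job is handed in; nothing more can be done
```

The twisted blank was the one on the right, next to the sanding block. It now lies in the scrap tray, and the job is handed in at about 11 s of the 72 s allowed; no verdict was reported.

- **Finding it:** The right-hand blank stayed still when pressed at its near-left corner with about 16 N. At its far-left corner it rocked over under a press, held at about 5 N. The scene camera showed that corner drop by about 2 pixels, the amount expected for 6 mm, and come back up on release.
- **Not checked:** I did not press the other two blanks, or the other two corners of this one. I chose it first because rows of dark specks showed on its top and not on the others.
- **Moving it:** I slid it off the far edge by pushing its near side with both open fingers. I set the fingertips about 2 mm above the plate by touching the plate first.
- **Final checks:** The two camera estimates put the blank's centre at about -19 and -21 mm in tray x, and -160 mm in tray y. The wrist camera showed about 12 mm between its near edge and the plate.
- **Other objects:** In the last pictures the two flat blanks and the square are at the same pixels as at the start. The sanding block, tin and glue look undisturbed. The mallet and gouge were outside the final pictures, and the arm never went near them. The gripper was clear of everything.
- **Small disagreement:** The wrist view measured the blank about 2–3 % too large. Its top may be about 3 mm higher than I assumed, which fits the twisted blank's natural lean in the tray.

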